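# Park the tall resin bottle

## Task

On the casting bench, put the tall narrow bottle away by sliding it across the bench into the empty one of the two open-fronted bays, until it stands against the bay's back wall or within a few millimetres of it. Push it gently and only low down, near its foot, so that it stays upright the whole way; do not grip it or lift it off the bench. Leave the jar in the other bay, the mould, the cup and the stir stick where they are.

Things in the scene. Friction and masses are not known exactly. Their poses are not given: they have to be found in the camera images.
- bottle: The tall narrow bottle: white, round, closed, black cap; diameter 50 mm with straight sides to 145 mm, then a shoulder and neck; height 200 mm, 0.3 to 0.5 kg, loose, upright. Origin at the centre of its underside, z up along its axis. Friction on the bench about 0.5 to 0.7: pushed higher than about 35 mm it tends to tip; pushed within 20 mm of the bench it slides.
- empty_bay: The bay to fill: a fixed U of three aluminium walls 40 mm high, 8 mm thick, no floor plate; inside 72 wide, 50 mm deep, open towards its own -x (roughly to the robot), side walls at +y and -y. Origin on the bench midway between the side walls, 29 mm before the back wall's inner face, 21 mm behind the open edge. A bottle touching the back wall has its centre at x = +4 mm in this frame.
- taken_bay: The other bay, identical in shape and frame, with the jar standing in it. The two stand side by side and either can be the left one.
- jar: Squat round white jar, diameter 56 mm, height 85 mm, standing in the taken bay. Origin at the centre of its underside. Leave it.
- mould: Milky block mould with six round openings in its top, 158 x 108 x 50 mm, loose, right of the work. Origin at the centre of its underside, long side along its x. Leave it.
- cup: Small milky open mixing cup, 68 mm across the rim, 50 mm high, loose, left of the work. Origin at the centre of its underside. Leave it.
- stick: White stir stick lying flat, 150 x 12 x 5 mm, loose, left of the work. Origin at the centre of its underside, length along its x. Leave it.
Mind the look-alikes: they are no part of the job. Several things look just like the bottle: the one meant starts farthest from the robot's base.

How it is judged:
By the outcome, as a careful person would: the job done as asked, in the order asked, and still so for the second after the job is handed in, with the robot touching nothing.
It also fails if it takes over 51 s, if anything falls off the work surface, if the arm or the gripper's body presses on something with over 40 N, if the wrist force passes 120 N, or if a joint passes its speed limit or range.

## Robot

A 6-joint arm with a two-finger parallel gripper is mounted at the origin on the work surface. World frame = base frame: x ahead of the robot, y to its left, z up, the work surface at z = 0. Lengths are in m, angles in degrees, forces in N, time in s.
With the tool pointing down it reaches from about 0.25 to 0.775 m from the base axis. Payload 4 kg.
Tool frame: the origin (TCP) lies between the finger pads; the fingertips stand 25 mm ahead of it and the grasp point (between the pads) lies 6 mm ahead of it (arm.finger_overhang is the distance from the TCP to the fingertips, in m); z points along the fingers, y is the line along which they close (so a half turn about z gives the same grasp; the last joint's range is limited). The gripper opens to 85 mm and grips with 20 to 120 N. Pads are 22 mm wide; open, the fingers measure 114 mm over their backs; the gripper's body (76 mm by 85 mm) begins 54 mm behind the grasp point. The pads swing forward as they close: fully open they stand 13 mm farther back than shut.
Start: joints at [57.29, 4.996, 78.535, -0, 96.463, -5.907], TCP at [0.248, 0.491, 0.256] pointing down, gripper open.
Joint ranges: [-177.83, 177.83], [-43.37, 116.18], [15.69, 146.23], [-61.86, 241.86], [9.47, 152.12], [-147.06, 147.06]. Speed limits (degrees/s): [159.86, 159.86, 180, 180, 180, 180].

## Interface

Orientations are given as a 3x3 rotation matrix whose columns are the frame's x, y, z axes.
In Python, from rig import arm, cams gives the robot as it stands.
- The arm moves only by the tool arm_command, never from a script. Its argument "moves" is a list of rows, each a list of 2 entries, a list of its own where there are three numbers: the shift along the tool's x, y, z in m, then the turn about the tool's z in rad. A call has 1 to 12 rows; each row is the pose to reach, as a shift and turn from the pose commanded when the call began, along the tool's axes at that moment; what a row does not reach only later rows make up. A row lasts 1/12 s, in which the tool goes at most 41.7 mm and 7.16 degrees, less where a joint would pass 70% of its speed; a pose out of reach is approached as far as the arm can. A call with a gripper value outside its range is refused whole. "hand" is the closure, from 0 (fully open) to 1 (shut), set as the call begins (left out, the last holds). The fingers move at their own pace and stop on an object; the grip force is fixed at half the most. Time passes only in rows, so rows that repeat a pose let the fingers close. It gives the time, the measured TCP pose, the force, the opening and the grip force at its end, in the units of the state.
- arm.sense(): the state, without advancing time (a new reading comes with each control period).
- cams.read_camera(name): name is "scene" or "top"; returns the picture (400x640x3 uint8, red, green, blue); there is no depth.
- cams.camera_params(name): a dict with "fx", "fy", "cx", "cy" (pixels), "D" ([k1, k2, p1, p2, k3] as OpenCV has them; the pictures are not rectified), "extrinsics" (4x4, takes a point from camera to world coordinates). Camera axes: x right, y up, looking along -z (the intrinsics and any distortion apply to the point x, -y, -z); pixel columns grow to the right and rows downward; lengths in m; the calibration is good to about 2 mm. A picture is of the moment at which its call begins. camera_params takes no time and is no camera call.
- arm.job_done(): hands the job in; it is judged then, once.
Trained networks look in the newest picture that a camera, given by its name, has taken for a name from the list of things; names that differ only in an ending like _2 or _b are one class to them, and where a whole thing is asked for, a point or a joint stands for the part that bears it (a point fixed in the world has none). Each returns a list of dicts, best first, with "confidence" (0 to 1); they miss things now and then, are a little off and sometimes report something else, mostly with a low value. They report only what shows in the picture. A call takes as long as a camera call. They do not tell look-alikes from the thing itself.
- cams.masks_of(label, camera): "pixels" (400x640 bool, what is visible of it) and "pixel" ([column, row] in pixels, amid what is visible of it).
- cams.landmark_of(label, camera): "pixel" ([column, row] in pixels: a listed point, or the origin of a listed thing).
The state is a dict: "time_s": time; "qpos": joint angles; "joint_velocities": joint speeds; "tau": joint torques, N m; "eef_pos": TCP position; "orientation": TCP orientation; "contact_force": force on the tool from outside, world axes, zero at the start; "ft_torque": the same for the moment, N m; "opening": finger opening in m; "grip_force": force on a finger pad.
Only numpy, scipy, OpenCV 4.12 (cv2) and the standard library are available. Lean on these libraries where they do the work, as an engineer would, in place of code of your own. Each camera call takes 0.05 s, during which the arm holds its last target. There are 200 camera calls.

## Working session

There is one attempt and no reset: what is moved stays moved. The work goes in short steps, Python scripts to look and compute and a tool call to move; the robot and the scene stay as the last step left them, time stands still between calls to the robot, and variables do not carry over. Pictures are saved under pics/ and viewed, at most 10 in all, crops included, and the job is handed in when it is done.

Besides the shell and the picture viewer there is one more tool, called after "Call:" as name(argument=value, ...), one argument or row to a line, values as JSON. arm_command: Moves the arm, as the interface text tells. Its arguments: {"type":"object","properties":{"moves":{"type":"array","items":{"type":"array"}},"hand":{"type":"number"}},"required":["moves"]}

```bash
mkdir -p pics
cat > h.py <<'E'
import numpy as np, cv2
from rig import arm, cams
def ray(cam,px):
    p=cams.camera_params(cam);K=np.array([[p['fx'],0,p['cx']],[0,p['fy'],p['cy']],[0,0,1.]])
    u=cv2.undistortPoints(np.array([[px]],float),K,np.array(p['D'],float))[0,0]
    T=np.array(p['extrinsics']);return T[:3,3],T[:3,:3]@np.array([u[0],-u[1],-1.])
def at(cam,px,z=0):
    o,d=ray(cam,px);return (o+d*(z-o[2])/d[2]).round(4)
def save(cam,name):
    cv2.imwrite(f'pics/{name}.png',cams.read_camera(cam)[:,:,::-1])
E
python3 - <<'E'
from h import *
for c in('top','scene'):
    save(c,c+'0'); print(c,cams.camera_params(c)['extrinsics'])
    for n in ['bottle','empty_bay','taken_bay','jar','mould','cup','stick']:
        for r in cams.landmark_of(n,c): print(n,np.round(r['pixel']),round(r['confidence'],2),at(c,r['pixel']))
s=arm.sense();print(s['time_s'],s['eef_pos'],s['orientation'],arm.finger_overhang)
E
```

```text
top [[-0.02717472  0.99598208 -0.08533014  0.44770121]
 [-0.99918614 -0.02451799  0.03202998  0.01004787]
 [ 0.02980916  0.0861311   0.99583776  0.96088808]
 [ 0.          0.          0.          1.        ]]
bottle [288. 236.] 0.96 [0.443  0.0459 0.    ]
bottle [314. 270.] 0.57 [ 0.3533 -0.0193  0.    ]
bottle [344. 277.] 0.55 [ 0.331  -0.0948  0.    ]
empty_bay [344. 158.] 0.9 [ 0.6451 -0.1072  0.    ]
taken_bay [265. 149.] 0.58 [0.6742 0.1041 0.    ]
jar [268. 152.] 0.89 [0.668  0.0951 0.    ]
mould [421. 198.] 0.55 [ 0.533  -0.3097  0.    ]
cup [187. 223.] 0.55 [0.4822 0.309  0.    ]
stick [187. 181.] 0.68 [0.5945 0.3083 0.    ]
scene [[ 0.13761701 -0.71142881  0.6891521   1.34346833]
 [ 0.99045649  0.09351595 -0.10124575 -0.13130088]
 [ 0.00758243  0.69650831  0.71750867  0.90152716]
 [ 0.          0.          0.          1.        ]]
bottle [282. 164.] 0.95 [ 0.3352 -0.0976  0.    ]
bottle [339. 185.] 0.87 [0.4426 0.0489 0.    ]
bottle [308. 166.] 0.75 [ 0.3533 -0.0239 -0.    ]
empty_bay [285. 250.] 0.94 [ 0.6437 -0.1144  0.    ]
taken_bay [381. 246.] 0.72 [0.6619 0.1149 0.    ]
jar [379. 248.] 0.66 [0.6687 0.1102 0.    ]
mould [204. 226.] 0.79 [ 0.5411 -0.3099  0.    ]
mould [286. 249.] 0.41 [ 0.6408 -0.1135  0.    ]
cup [440. 187.] 0.94 [0.4859 0.3213 0.    ]
stick [448. 218.] 0.78 [0.5971 0.3052 0.    ]
0.8 [0.24802526 0.49092937 0.25638113] [[-8.92572926e-01  4.50903051e-01  9.96766029e-05]
 [ 4.50903061e-01  8.92572913e-01  1.55410406e-04]
 [-1.88936098e-05  1.83659606e-04 -9.99999983e-01]] 0.025
```

Run:
```python
import cv2
for n in('top','scene'):
    i=cv2.imread(f'pics/{n}0.png')[100:350,130:480]
    cv2.imwrite(f'pics/{n}0c.png',cv2.resize(i,None,fx=2.28,fy=2.28,interpolation=cv2.INTER_CUBIC))
```

```text
(no output)
```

View pics/top0c.png

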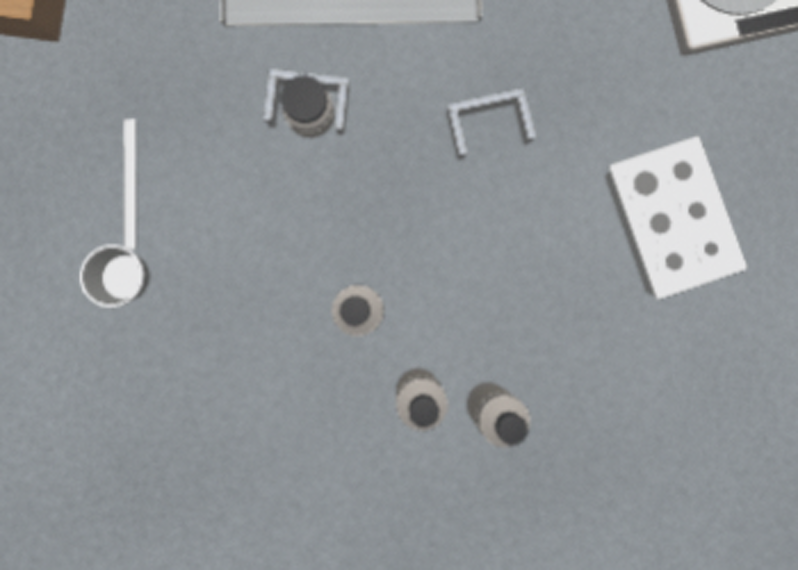

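View pics/scene0c.png

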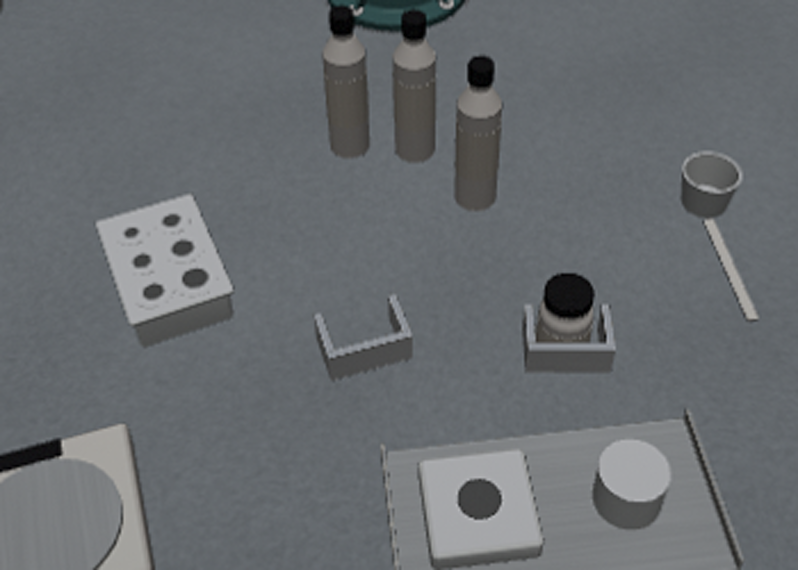

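The first top view shows three bottles; the farthest is at about px (288,236), world (0.443, 0.047). The empty bay is on the right at px (344,158) and is yawed, with its opening facing the robot. The jar stands in the left bay. Next I'll fit the bay and bottle poses.

```bash
cat >> h.py <<'E'
from scipy.optimize import minimize
def proj(cam,P):
    p=cams.camera_params(cam);K=np.array([[p['fx'],0,p['cx']],[0,p['fy'],p['cy']],[0,0,1.]])
    T=np.linalg.inv(np.array(p['extrinsics']));Q=(P@T[:3,:3].T+T[:3,3])*[1,-1,-1]
    return cv2.projectPoints(Q,np.zeros(3),np.zeros(3),K,np.array(p['D'],float))[0][:,0]
def box(x0,x1,y0,y1,z): return np.array([[x,y,k] for x in(x0,x1) for y in(y0,y1) for k in(0,z)])
BAY=[box(29,37,-44,44,40)/1e3,box(-21,29,36,44,40)/1e3,box(-21,29,-44,-36,40)/1e3]
a=np.linspace(0,2*np.pi,24)
BOT=[np.vstack([np.c_[r*np.cos(a),r*np.sin(a),0*a+z] for r,z in((25,0),(25,145),(13,175),(13,200))])/1e3]
def fit(model,label,near,cs=('top','scene'),yaw=True):
    ms={}
    for c in cs:
        L=[r for r in cams.masks_of(label,c)]
        px=proj(c,np.array([[near[0],near[1],.03]]))[0]
        L=[r for r in L if np.hypot(*(np.array(r['pixel'])-px))<30]
        if L: ms[c]=cv2.GaussianBlur(min(L,key=lambda r:np.hypot(*(np.array(r['pixel'])-px)))['pixels'].astype(np.float32),(0,0),1)
    def cost(v):
        t=np.radians(v[2]*100) if yaw else 0;R=np.array([[np.cos(t),-np.sin(t),0],[np.sin(t),np.cos(t),0],[0,0,1]]);e=0
        for c,m in ms.items():
            im=np.zeros((400,640),np.uint8)
            for b in model:
                q=cv2.convexHull(proj(c,b@R.T+[v[0],v[1],0]).astype(np.float32))
                cv2.fillConvexPoly(im,np.round(q*16).astype(np.int32),255,cv2.LINE_AA,4)
            e+=((cv2.GaussianBlur(im.astype(np.float32)/255,(0,0),1)-m)**2).sum()/m.sum()
        return e
    x0=np.array([*near,.1]);S=np.vstack([x0,x0+[.008,0,0],x0+[0,.008,0],x0+[0,0,.08]])
    r=minimize(cost,x0,method='Nelder-Mead',options=dict(initial_simplex=S,xatol=1e-4,fatol=1e-4))
    return list(ms),r.x.round(4),round(r.fun,3)
E
python3 - <<'E'
from h import *
for cs in(('top','scene'),('top',),('scene',)):
    print(fit(BAY,'empty_bay',(.644,-.111),cs),fit(BOT,'bottle',(.443,.047),cs,False))
print(arm.sense()['time_s'])
E
```

```text
(['top', 'scene'], array([ 0.6463, -0.1079,  0.0995]), np.float64(0.36)) (['top', 'scene'], array([0.4448, 0.0448, 0.1258]), np.float64(0.084))
(['top'], array([ 0.6453, -0.1085,  0.1142]), np.float64(0.329)) (['top'], array([0.4443, 0.0435, 0.1122]), np.float64(0.02))
(['scene'], array([ 0.6473, -0.1076,  0.0961]), np.float64(0.018)) (['scene'], array([0.4479, 0.0454, 0.092 ]), np.float64(0.05))
1.2
```

Call:
arm_command(
  moves=[
    [[-0.28,-0.26,0],1.5],
    [[-0.28,-0.26,0],1.5],
    [[-0.28,-0.26,0],1.5],
    [[-0.28,-0.26,0],1.5],
    [[-0.28,-0.26,0],1.5],
    [[-0.28,-0.26,0],1.5],
    [[-0.28,-0.26,0],1.5],
    [[-0.28,-0.26,0],1.5],
    [[-0.28,-0.26,0],1.5],
    [[-0.28,-0.26,0],1.5],
    [[-0.28,-0.26,0],1.5],
    [[-0.28,-0.26,0],1.5],
  ],
  hand=0,
)

```text
time_s: 2.2
eef_pos: [0.3811, 0.1313, 0.2565]
orientation: [[0.396, 0.918, 0.0], [0.918, -0.396, 0.0], [0.0, 0.0, -1.0]]
contact_force: [-1.0, 0.1, 0.0]
opening: 0.0854
grip_force: 0.0
```

Call:
arm_command(
  moves=[
    [[0,0,0],0.504],
    [[0,0,0],0.504],
    [[0,0,0],0.504],
    [[0,0,0],0.504],
    [[0,0,0],0.504],
    [[0,0,0],0.504],
  ],
)

```text
time_s: 2.7
eef_pos: [0.3807, 0.1326, 0.2564]
orientation: [[0.782, 0.623, 0.0], [0.623, -0.782, 0.0], [0.0, 0.0, -1.0]]
contact_force: [0.7, 0.4, -0.4]
opening: 0.0857
grip_force: 0.0
```

Run:
```python
from h import *
i=cams.read_camera('scene')[:,:,::-1]
cv2.imwrite('pics/g1.png',cv2.resize(i[0:200,250:450],None,fx=3,fy=3,interpolation=cv2.INTER_CUBIC))
print(arm.sense()['eef_pos'])
```

```text
[0.38067198 0.13259286 0.25638694]
```

View pics/g1.png

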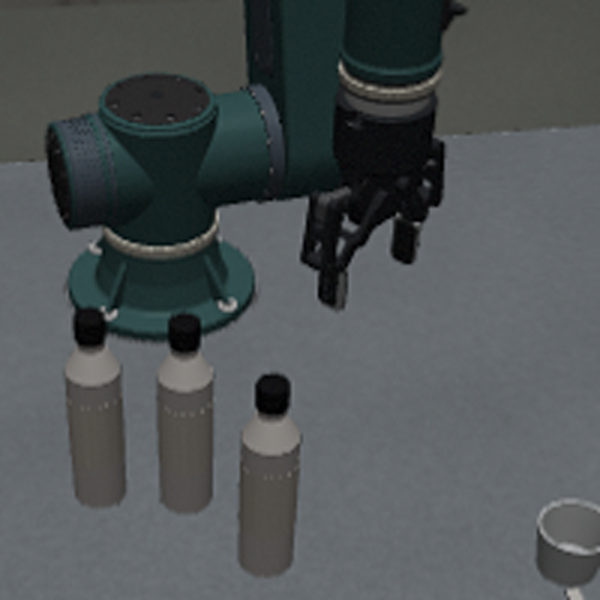

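```bash
cat >> h.py <<'E'
def overlay(cam,name,pts,w=(300,0,430,110),k=6,gain=2.2):
    i=cams.read_camera(cam)[:,:,::-1][w[1]:w[3],w[0]:w[2]]
    i=np.clip(cv2.resize(i,None,fx=k,fy=k,interpolation=cv2.INTER_CUBIC)*gain,0,255).astype(np.uint8)
    s=arm.sense();R=np.array(s['orientation']);t=np.array(s['eef_pos'])
    for P,col in pts:
        q=((proj(cam,np.array(P,float)/1e3@R.T+t)-[w[0],w[1]]+.5)*k).round().astype(np.int32)
        cv2.polylines(i,[q],False,col,1,cv2.LINE_AA)
    cv2.imwrite(f'pics/{name}.png',i)
E
python3 - <<'E'
from h import *
print(arm.sense()['qpos'])
pts=[([[0,y,12],[0,y,-100]],c) for y,c in((42.5,(0,255,0)),(57,(0,255,255)),(70,(0,0,255)),(-57,(0,255,255)))]
pts+=[([[0,30,z],[0,85,z]],(255,128,0)) for z in(12,-8,-28,-48,-68)]
overlay('scene','g2',pts)
E
```

```text
[ 1.11296486e+01 -1.41564457e+01  9.63384260e+01  3.50363732e-03
  9.78052598e+01  6.25861541e+01]
```

View pics/g2.png

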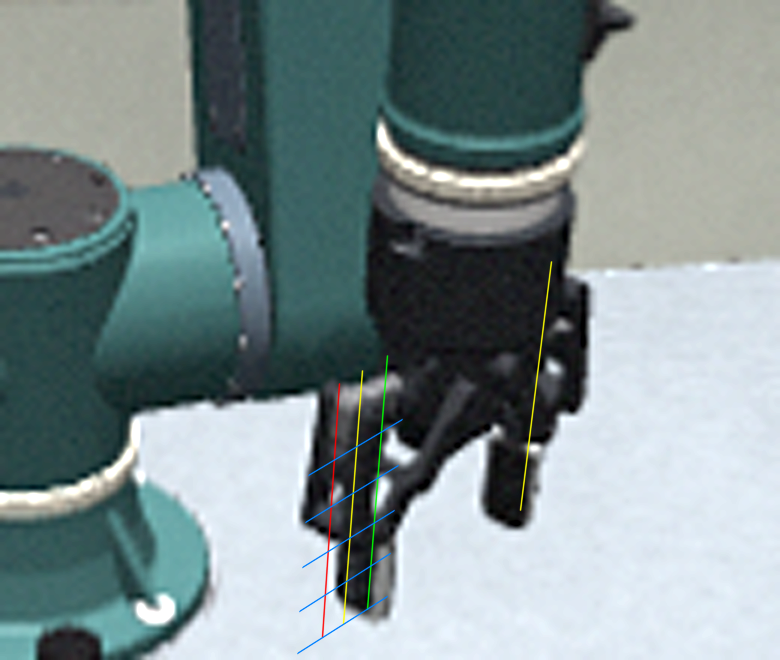

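The overhead-oblique view with a tool grid shows the knuckles sticking out about 18 mm beyond the fingertip back, starting about 40 mm above the tip. A vertical tool would therefore touch the bottle too high. I'll see how the arm behaves near its reach limit, high above everything, since a lean there would let the fingertip lead.

Call:
arm_command(
  moves=[
    [[0,0.5,-0.06],0],
    [[0,0.5,-0.06],0],
    [[0,0.5,-0.06],0],
    [[0,0.5,-0.06],0],
    [[0,0.5,-0.06],0],
    [[0,0.5,-0.06],0],
    [[0,0.5,-0.06],0],
    [[0,0.5,-0.06],0],
    [[0,0.5,-0.06],0],
    [[0,0.5,-0.06],0],
    [[0,0.5,-0.06],0],
    [[0,0.5,-0.06],0],
  ],
)

```text
time_s: 3.8
eef_pos: [0.6898, -0.2582, 0.3157]
orientation: [[0.783, 0.622, -0.0], [0.622, -0.783, 0.0], [0.0, -0.0, -1.0]]
contact_force: [1.1, -0.2, 0.5]
opening: 0.0855
grip_force: 0.0
```

Call:
arm_command(
  moves=[
    [[0.03,0.15,0],0],
    [[0.03,0.15,0],0],
    [[0.03,0.15,0],0],
    [[0.03,0.15,0],0],
    [[0.03,0.15,0],0],
  ],
)

```text
time_s: 4.22
eef_pos: [0.7626, -0.3379, 0.2849]
orientation: [[0.784, 0.62, 0.02], [0.62, -0.784, -0.009], [0.011, 0.019, -1.0]]
contact_force: [-0.6, 0.1, -0.1]
opening: 0.0857
grip_force: 0.0
```

```bash
python3 -c "
from h import *
s=arm.sense();print(s['time_s'],s['qpos'],np.round(s['orientation'],3),s['eef_pos'])"
```

```text
4.2167 [-2.78284115e+01  4.78199779e+01  1.59582997e+01  1.14872175e-01
  1.14960499e+02  2.38937053e+01] [[ 0.784  0.62   0.02 ]
 [ 0.62  -0.784 -0.009]
 [ 0.011  0.019 -1.   ]] [ 0.76261909 -0.33794881  0.28485724]
```

Call:
arm_command(
  moves=[
    [[0.04,0.3,-0.1],0],
    [[0.04,0.3,-0.1],0],
    [[0.04,0.3,-0.1],0],
    [[0.04,0.3,-0.1],0],
    [[0.04,0.3,-0.1],0],
    [[0.04,0.3,-0.1],0],
    [[0.04,0.3,-0.1],0],
    [[0.04,0.3,-0.1],0],
  ],
)

```text
time_s: 4.88
eef_pos: [0.7521, -0.4, 0.2762]
orientation: [[0.783, 0.619, 0.057], [0.621, -0.783, -0.028], [0.028, 0.057, -0.998]]
contact_force: [-0.4, -0.3, -0.6]
opening: 0.0855
grip_force: 0.0
```

Call:
arm_command(
  moves=[
    [[-0.01,-0.08,0.0],0],
    [[-0.01,-0.08,0.0],0],
    [[-0.01,-0.08,0.0],0],
  ],
)

```text
time_s: 5.13
eef_pos: [0.6916, -0.3398, 0.265]
orientation: [[0.783, 0.621, 0.046], [0.622, -0.783, -0.02], [0.024, 0.045, -0.999]]
contact_force: [0.5, 0.4, 0.8]
opening: 0.0857
grip_force: 0.0
```

Call:
arm_command(
  moves=[
    [[-0.02,-0.15,0.0],0],
    [[-0.02,-0.15,0.0],0],
    [[-0.02,-0.15,0.0],0],
    [[-0.02,-0.15,0.0],0],
    [[-0.02,-0.15,0.0],0],
  ],
)

```text
time_s: 5.55
eef_pos: [0.5828, -0.2338, 0.2623]
orientation: [[0.781, 0.622, 0.054], [0.624, -0.781, -0.025], [0.027, 0.053, -0.998]]
contact_force: [1.1, -0.7, -0.8]
opening: 0.0852
grip_force: 0.0
```

Call:
arm_command(
  moves=[
    [[0.3,0.52,0.0],0],
    [[0.3,0.52,0.0],0],
    [[0.3,0.52,0.0],0],
    [[0.3,0.52,0.0],0],
    [[0.3,0.52,0.0],0],
    [[0.3,0.52,0.0],0],
    [[0.3,0.52,0.0],0],
  ],
)

```text
time_s: 6.13
eef_pos: [0.8039, -0.3243, 0.2395]
orientation: [[0.783, 0.619, 0.056], [0.621, -0.783, -0.025], [0.028, 0.055, -0.998]]
contact_force: [-1.5, 0.1, -4.6]
opening: 0.0856
grip_force: 0.0
```

Call:
arm_command(
  moves=[
    [[0.49,0.87,0.0],0],
    [[0.49,0.87,0.0],0],
    [[0.49,0.87,0.0],0],
  ],
)

```text
time_s: 6.38
eef_pos: [0.8287, -0.3351, 0.2258]
orientation: [[0.781, 0.615, 0.112], [0.622, -0.781, -0.05], [0.057, 0.108, -0.993]]
contact_force: [0.3, 0.9, 0.5]
opening: 0.0853
grip_force: 0.0
```

Call:
arm_command(
  moves=[
    [[0.98,1.74,0.0],0],
    [[0.98,1.74,0.0],0],
    [[0.98,1.74,0.0],0],
  ],
)

```text
time_s: 6.63
eef_pos: [0.8479, -0.3435, 0.2013]
orientation: [[0.779, 0.611, 0.143], [0.623, -0.78, -0.063], [0.073, 0.138, -0.988]]
contact_force: [-0.3, 0.4, 0.1]
opening: 0.0858
grip_force: 0.0
```

Call:
arm_command(
  moves=[
    [[0.98,1.74,-0.5],0],
    [[0.98,1.74,-0.5],0],
    [[0.98,1.74,-0.5],0],
    [[0.98,1.74,-0.5],0],
  ],
)

```text
time_s: 6.97
eef_pos: [0.8551, -0.3467, 0.2096]
orientation: [[0.776, 0.606, 0.175], [0.625, -0.777, -0.076], [0.091, 0.168, -0.982]]
contact_force: [-0.2, -0.1, 0.2]
opening: 0.085
grip_force: 0.0
```

Call:
arm_command(
  moves=[
    [[0.98,1.74,-0.5],0],
    [[0.98,1.74,-0.5],0],
    [[0.98,1.74,-0.5],0],
    [[0.98,1.74,-0.5],0],
  ],
)

```text
time_s: 7.3
eef_pos: [0.8612, -0.3496, 0.2197]
orientation: [[0.773, 0.6, 0.206], [0.626, -0.775, -0.088], [0.107, 0.197, -0.974]]
contact_force: [-0.0, 0.1, 0.2]
opening: 0.0854
grip_force: 0.0
```

Call:
arm_command(
  moves=[
    [[0.98,1.74,-0.2],0],
    [[0.98,1.74,-0.2],0],
    [[0.98,1.74,-0.2],0],
  ],
)

```text
time_s: 7.55
eef_pos: [0.8727, -0.3546, 0.2156]
orientation: [[0.769, 0.594, 0.237], [0.627, -0.772, -0.1], [0.123, 0.226, -0.966]]
contact_force: [0.6, -0.0, 0.2]
opening: 0.0854
grip_force: 0.0
```

Call:
arm_command(
  moves=[
    [[0.98,1.74,-0.3],0],
    [[0.98,1.74,-0.3],0],
    [[0.98,1.74,-0.3],0],
  ],
)

```text
time_s: 7.8
eef_pos: [0.8805, -0.3579, 0.2211]
orientation: [[0.765, 0.587, 0.267], [0.629, -0.769, -0.112], [0.139, 0.254, -0.957]]
contact_force: [0.1, 0.5, 0.8]
opening: 0.0855
grip_force: 0.0
```

Call:
arm_command(
  moves=[
    [[0.98,1.74,-0.4],0],
    [[0.98,1.74,-0.4],0],
    [[0.98,1.74,-0.4],0],
  ],
)

```text
time_s: 8.05
eef_pos: [0.8853, -0.3601, 0.2367]
orientation: [[0.76, 0.578, 0.299], [0.631, -0.765, -0.126], [0.156, 0.284, -0.946]]
contact_force: [-0.4, -0.6, 0.3]
opening: 0.0854
grip_force: 0.0
```

Call:
arm_command(
  moves=[
    [[0.98,1.74,-0.4],0],
    [[0.98,1.74,-0.4],0],
    [[0.98,1.74,-0.4],0],
  ],
)

```text
time_s: 8.3
eef_pos: [0.889, -0.3617, 0.2537]
orientation: [[0.754, 0.568, 0.329], [0.634, -0.761, -0.138], [0.172, 0.313, -0.934]]
contact_force: [-0.3, -0.1, -0.5]
opening: 0.0855
grip_force: 0.0
```

Call:
arm_command(
  moves=[
    [[0.98,1.74,-0.4],0],
    [[0.98,1.74,-0.4],0],
    [[0.98,1.74,-0.4],0],
  ],
)

```text
time_s: 8.55
eef_pos: [0.8915, -0.3628, 0.2723]
orientation: [[0.748, 0.558, 0.359], [0.636, -0.757, -0.15], [0.188, 0.34, -0.921]]
contact_force: [-0.0, -0.0, 0.3]
opening: 0.0854
grip_force: 0.0
```

Call:
arm_command(
  moves=[
    [[0.98,1.74,-0.3],0],
    [[0.98,1.74,-0.3],0],
    [[0.98,1.74,-0.3],0],
  ],
)

```text
time_s: 8.8
eef_pos: [0.8953, -0.3644, 0.2876]
orientation: [[0.742, 0.547, 0.388], [0.639, -0.752, -0.162], [0.204, 0.368, -0.907]]
contact_force: [-0.6, -0.3, 0.2]
opening: 0.0857
grip_force: 0.0
```

Call:
arm_command(
  moves=[
    [[0.98,1.74,-0.3],0],
    [[0.98,1.74,-0.3],0],
    [[0.98,1.74,-0.3],0],
  ],
)

```text
time_s: 9.05
eef_pos: [0.8978, -0.3655, 0.3054]
orientation: [[0.735, 0.534, 0.417], [0.641, -0.747, -0.173], [0.219, 0.395, -0.892]]
contact_force: [0.1, -0.3, -0.1]
opening: 0.0853
grip_force: 0.0
```

Call:
arm_command(
  moves=[
    [[0.98,1.74,-0.3],0],
    [[0.98,1.74,-0.3],0],
    [[0.98,1.74,-0.3],0],
  ],
)

```text
time_s: 9.3
eef_pos: [0.8991, -0.3661, 0.3256]
orientation: [[0.728, 0.521, 0.446], [0.645, -0.742, -0.185], [0.234, 0.422, -0.876]]
contact_force: [0.1, -0.0, -0.3]
opening: 0.0855
grip_force: 0.0
```

Call:
arm_command(
  moves=[
    [[0.98,1.74,-0.3],0],
    [[0.98,1.74,-0.3],0],
    [[0.98,1.74,-0.3],0],
  ],
)

```text
time_s: 9.55
eef_pos: [0.8993, -0.3662, 0.3471]
orientation: [[0.72, 0.507, 0.473], [0.648, -0.736, -0.196], [0.249, 0.448, -0.859]]
contact_force: [-0.2, -0.1, -0.3]
opening: 0.0855
grip_force: 0.0
```

Call:
arm_command(
  moves=[
    [[0.98,1.74,-0.3],0],
    [[0.98,1.74,-0.3],0],
    [[0.98,1.74,-0.3],0],
  ],
)

```text
time_s: 9.8
eef_pos: [0.8982, -0.3658, 0.3699]
orientation: [[0.712, 0.493, 0.5], [0.651, -0.73, -0.207], [0.263, 0.473, -0.841]]
contact_force: [0.2, 0.2, 0.5]
opening: 0.0853
grip_force: 0.0
```

Call:
arm_command(
  moves=[
    [[0.98,1.74,-0.3],0],
    [[0.98,1.74,-0.3],0],
    [[0.98,1.74,-0.3],0],
  ],
)

```text
time_s: 10.05
eef_pos: [0.896, -0.3649, 0.3941]
orientation: [[0.703, 0.477, 0.527], [0.655, -0.724, -0.218], [0.277, 0.498, -0.821]]
contact_force: [0.1, -0.4, 0.8]
opening: 0.0852
grip_force: 0.0
```

```bash
python3 -c "
from h import *
s=arm.sense();print(s['time_s'],np.round(s['qpos'],1),np.round(s['orientation'],3),s['eef_pos'])"
```

```text
10.05 [-26.2  44.   15.7   2.1  85.5  25.9] [[ 0.703  0.477  0.527]
 [ 0.655 -0.724 -0.218]
 [ 0.277  0.498 -0.821]] [ 0.89601259 -0.36485122  0.39406805]
```

Call:
arm_command(
  moves=[
    [[-0.8,0.02,-0.2],0],
    [[-0.8,0.02,-0.2],0],
    [[-0.8,0.02,-0.2],0],
    [[-0.8,0.02,-0.2],0],
    [[-0.8,0.02,-0.2],0],
    [[-0.8,0.02,-0.2],0],
    [[-0.8,0.02,-0.2],0],
    [[-0.8,0.02,-0.2],0],
    [[-0.8,0.02,-0.2],0],
    [[-0.8,0.02,-0.2],0],
    [[-0.8,0.02,-0.2],0],
    [[-0.8,0.02,-0.2],0],
  ],
)

```text
time_s: 11.05
eef_pos: [0.4952, -0.6655, 0.3652]
orientation: [[0.703, 0.478, 0.526], [0.655, -0.723, -0.218], [0.276, 0.498, -0.822]]
contact_force: [0.5, -0.3, -1.1]
opening: 0.0854
grip_force: 0.0
```

```bash
cat >> h.py <<'E'
def rel(target,turn=None):
    s=arm.sense();R=np.array(s['orientation']);print(s['time_s'],np.round(s['qpos'],1),'shift',(R.T@(np.array(target)-s['eef_pos'])).round(4))
E
python3 -c "
from h import *
rel((.28,-1.06,.4))"
```

```text
11.05 [-65.4  23.4  49.9  23.1  80.5 -12.3] shift [-0.4001  0.1999 -0.0557]
```

Call:
arm_command(
  moves=[
    [[-0.4,0.2,-0.06],0],
    [[-0.4,0.2,-0.06],0],
    [[-0.4,0.2,-0.06],0],
    [[-0.4,0.2,-0.06],0],
    [[-0.4,0.2,-0.06],0],
    [[-0.4,0.2,-0.06],0],
    [[-0.4,0.2,-0.06],0],
    [[-0.4,0.2,-0.06],0],
    [[-0.4,0.2,-0.06],0],
  ],
)

```text
time_s: 11.8
eef_pos: [0.3087, -0.8856, 0.3455]
orientation: [[0.71, 0.462, 0.531], [0.651, -0.719, -0.245], [0.269, 0.52, -0.811]]
contact_force: [0.4, -0.6, -0.7]
opening: 0.0855
grip_force: 0.0
```

```bash
python3 -c "
from h import *
s=arm.sense();p=s['eef_pos'];rel((p[0]*2.5,p[1]*2.5,p[2]+.2))"
```

```text
11.8 [-83.5  47.6  15.8  30.2  95.2 -22.8] shift [-0.4815  1.2727  0.4093]
```

Call:
arm_command(
  moves=[
    [[-0.48,1.27,0.4],0],
    [[-0.48,1.27,0.4],0],
    [[-0.48,1.27,0.4],0],
  ],
)

```text
time_s: 12.05
eef_pos: [0.3331, -0.9064, 0.3186]
orientation: [[0.714, 0.446, 0.539], [0.65, -0.709, -0.275], [0.26, 0.547, -0.796]]
contact_force: [0.9, -0.7, 0.2]
opening: 0.0858
grip_force: 0.0
```

Call:
arm_command(
  moves=[
    [[-0.48,1.27,0.4],0],
    [[-0.48,1.27,0.4],0],
    [[-0.48,1.27,0.4],0],
  ],
)

```text
time_s: 12.3
eef_pos: [0.3519, -0.9242, 0.2947]
orientation: [[0.719, 0.431, 0.545], [0.648, -0.699, -0.302], [0.251, 0.571, -0.782]]
contact_force: [0.3, 0.4, -0.0]
opening: 0.0854
grip_force: 0.0
```

Call:
arm_command(
  moves=[
    [[-0.48,1.27,0.4],0],
    [[-0.48,1.27,0.4],0],
    [[-0.48,1.27,0.4],0],
  ],
)

```text
time_s: 12.55
eef_pos: [0.364, -0.9403, 0.2778]
orientation: [[0.726, 0.412, 0.55], [0.644, -0.689, -0.332], [0.242, 0.595, -0.766]]
contact_force: [-0.3, -0.1, 0.1]
opening: 0.085
grip_force: 0.0
```

Call:
arm_command(
  moves=[
    [[-0.48,1.27,0.4],0],
    [[-0.48,1.27,0.4],0],
    [[-0.48,1.27,0.4],0],
  ],
)

```text
time_s: 12.8
eef_pos: [0.373, -0.9542, 0.2663]
orientation: [[0.733, 0.394, 0.555], [0.639, -0.679, -0.362], [0.234, 0.62, -0.749]]
contact_force: [0.9, 0.2, -0.9]
opening: 0.0854
grip_force: 0.0
```

Call:
arm_command(
  moves=[
    [[0.682,-0.669,-0.426],-1.4],
    [[0.682,-0.669,-0.426],-1.4],
    [[0.682,-0.669,-0.426],-1.4],
    [[0.682,-0.669,-0.426],-1.4],
    [[0.682,-0.669,-0.426],-1.4],
    [[0.682,-0.669,-0.426],-1.4],
    [[0.682,-0.669,-0.426],-1.4],
    [[0.682,-0.669,-0.426],-1.4],
    [[0.682,-0.669,-0.426],-1.4],
    [[0.682,-0.669,-0.426],-1.4],
    [[0.682,-0.669,-0.426],-1.4],
    [[0.682,-0.669,-0.426],-1.4],
  ],
  hand=0.55,
)

```text
time_s: 13.8
eef_pos: [0.3727, -0.4712, 0.2971]
orientation: [[-0.267, 0.788, 0.555], [0.774, 0.518, -0.363], [-0.574, 0.332, -0.748]]
contact_force: [-0.1, 0.2, -0.4]
opening: 0.0385
grip_force: 0.0
```

```bash
python3 -c "
from h import *
rel((.373,.09,.32));print(np.round(arm.sense()['orientation'],3))"
```

```text
13.8 [ -68.1  -11.8   98.4   26.    60.1 -101.1] shift [ 0.4212  0.2987 -0.2209]
[[-0.267  0.788  0.555]
 [ 0.774  0.518 -0.363]
 [-0.574  0.332 -0.748]]
```

Call:
arm_command(
  moves=[
    [[0.421,0.299,-0.221],-0.524],
    [[0.421,0.299,-0.221],-0.524],
    [[0.421,0.299,-0.221],-0.524],
    [[0.421,0.299,-0.221],-0.524],
    [[0.421,0.299,-0.221],-0.524],
    [[0.421,0.299,-0.221],-0.524],
    [[0.421,0.299,-0.221],-0.524],
    [[0.421,0.299,-0.221],-0.524],
    [[0.421,0.299,-0.221],-0.524],
    [[0.421,0.299,-0.221],-0.524],
    [[0.421,0.299,-0.221],-0.524],
    [[0.421,0.299,-0.221],-0.524],
  ],
)

```text
time_s: 14.8
eef_pos: [0.375, -0.003, 0.318]
orientation: [[-0.621, 0.552, 0.556], [0.417, 0.834, -0.362], [-0.664, 0.007, -0.748]]
contact_force: [1.2, -0.0, -0.6]
opening: 0.0386
grip_force: 0.0
```

```bash
python3 -c "
from h import *
rel((.373,.09,.12));print(np.round(arm.sense()['orientation'],3),arm.sense()['eef_pos'])"
```

```text
14.8 [ 12.8 -38.9 113.  -29.4  76.1 -44. ] shift [0.1715 0.0751 0.1133]
[[-0.621  0.552  0.556]
 [ 0.417  0.834 -0.362]
 [-0.664  0.007 -0.748]] [ 0.37501468 -0.00304725  0.31804255]
```

```bash
python3 -c "
from h import *
rel((.385,.082,.318));rel((.385,.082,.15))"
```

```text
14.8 [ 12.8 -38.9 113.  -29.4  76.1 -44. ] shift [ 0.0293  0.0764 -0.0252]
14.8 [ 12.8 -38.9 113.  -29.4  76.1 -44. ] shift [0.1408 0.0752 0.1004]
```

Call:
arm_command(
  moves=[
    [[0.03,0.076,-0.025],0],
    [[0.03,0.076,-0.025],0],
    [[0.03,0.076,-0.025],0],
    [[0.141,0.075,0.1],0],
    [[0.141,0.075,0.1],0],
    [[0.141,0.075,0.1],0],
    [[0.141,0.075,0.1],0],
    [[0.141,0.075,0.1],0],
    [[0.141,0.075,0.1],0],
  ],
)

```text
time_s: 15.55
eef_pos: [0.383, 0.0789, 0.146]
orientation: [[-0.627, 0.552, 0.549], [0.414, 0.834, -0.366], [-0.659, -0.002, -0.752]]
contact_force: [0.4, 0.5, 0.9]
opening: 0.0385
grip_force: 0.0
```

Run:
```python
from h import *
save('scene','s3');i=cv2.imread('pics/s3.png')[0:220,230:480];cv2.imwrite('pics/s3c.png',np.clip(cv2.resize(i,None,fx=2.7,fy=2.7)*1.8,0,255).astype(np.uint8))
print(fit(BOT,'bottle',(.4445,.044),('top',),False))
rel((.385,.082,.027))
```

```text
(['top'], array([0.4442, 0.0435, 0.1126]), np.float64(0.02))
15.65 [ 29.5 -25.3 124.8 -40.6  64.7 -14.1] shift [ 0.0853 -0.0014  0.0926]
```

View pics/s3c.png

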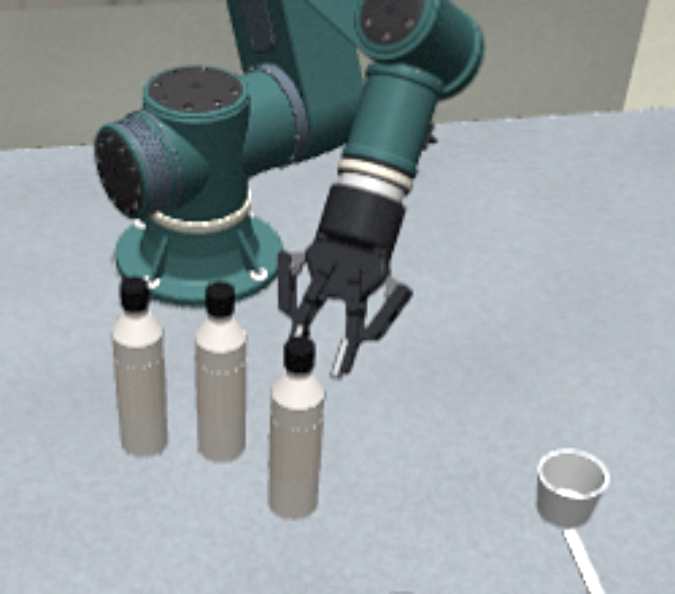

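The view shows the tool leaning back behind the target bottle, with both fingertips leading. The neighbouring bottles are clear. I'll lower now.

Call:
arm_command(
  moves=[
    [[0.04,0,0.045],0],
    [[0.07,0,0.075],0],
    [[0.085,0,0.092],0],
    [[0.085,0,0.092],0],
    [[0.085,0,0.092],0],
  ],
)

```text
time_s: 16.07
eef_pos: [0.3863, 0.0842, 0.0263]
orientation: [[-0.621, 0.551, 0.557], [0.416, 0.834, -0.361], [-0.664, 0.007, -0.748]]
contact_force: [0.2, 0.5, 1.4]
opening: 0.0384
grip_force: 0.0
```

Run:
```python
from h import *
s=arm.sense();R=np.array(s['orientation']);z=R[:2,2];u=z/np.hypot(*z);print(R.round(3),s['eef_pos'],'az',np.degrees(np.arctan2(u[1],u[0])))
off=.0397*u
for b in((.4442,.0437),(.500,-.0188),(.589,-.118)): rel((b[0]-off[0],b[1]-off[1],.027))
```

```text
[[-0.621  0.551  0.557]
 [ 0.416  0.834 -0.361]
 [-0.664  0.007 -0.748]] [0.38625956 0.08415277 0.02626815] az -32.97347040176114
16.0667 [ 30.1 -11.9 132.5 -50.4  50.2   4.1] shift [-0.0236 -0.0021  0.02  ]
16.0667 [ 30.1 -11.9 132.5 -50.4  50.2   4.1] shift [-0.0843 -0.0235  0.0736]
16.0667 [ 30.1 -11.9 132.5 -50.4  50.2   4.1] shift [-0.1809 -0.0573  0.159 ]
```

Call:
arm_command(
  moves=[
    [[-0.004,0,0.0034],0],
    [[-0.008,-0.001,0.0068],0],
    [[-0.012,-0.001,0.0102],0],
    [[-0.016,-0.001,0.0136],0],
    [[-0.02,-0.002,0.017],0],
    [[-0.0236,-0.002,0.02],0],
    [[-0.0287,-0.0038,0.0245],0],
    [[-0.0338,-0.0056,0.029],0],
    [[-0.0389,-0.0074,0.0335],0],
    [[-0.044,-0.0092,0.038],0],
    [[-0.0491,-0.011,0.0425],0],
    [[-0.0542,-0.0128,0.047],0],
  ],
)

```text
time_s: 17.07
eef_pos: [0.4361, 0.0318, 0.0242]
orientation: [[-0.624, 0.552, 0.554], [0.416, 0.834, -0.362], [-0.662, 0.005, -0.75]]
contact_force: [-2.7, 4.2, 4.3]
opening: 0.0389
grip_force: 2.6
```

Run:
```python
from h import *
s=arm.sense();R=np.array(s['orientation']);z=R[:2,2];u=z/np.hypot(*z);print(R[2].round(3),s['eef_pos'],s['contact_force'])
b=np.array(s['eef_pos'][:2])+.0397*u;print('expected bottle',b,fit(BOT,'bottle',b,('top',),False),fit(BOT,'bottle',b,('scene',),False))
off=.0397*u
for b in((.52,-.041),(.589,-.118)): rel((b[0]-off[0],b[1]-off[1],.027))
```

```text
[-0.662  0.005 -0.75 ] [0.43612664 0.03180029 0.02420766] [-2.69833476  4.24895593  4.2929518 ]
expected bottle [0.46935711 0.01007874] (['top'], array([0.4444, 0.0435, 0.0552]), np.float64(0.02)) (['scene'], array([ 0.4464,  0.0457, -0.1612]), np.float64(0.054))
17.1667 [ 16.7  -9.6 131.  -50.5  41.1  -5.4] shift [-0.0546 -0.014   0.0443]
17.1667 [ 16.7  -9.6 131.  -50.5  41.1  -5.4] shift [-0.1296 -0.0399  0.1104]
```

```bash
sed -i "s/^    for c in cs:$/    for c in cs:\n        cams.read_camera(c)/" h.py
python3 - <<'E'
from h import *
b=(.469,.01);print(fit(BOT,'bottle',b,('top',),False),fit(BOT,'bottle',b,('scene',),False))
save('scene','s4');i=cv2.imread('pics/s4.png')[0:220,230:480];cv2.imwrite('pics/s4c.png',np.clip(cv2.resize(i,None,fx=2.7,fy=2.7)*1.8,0,255).astype(np.uint8))
E
```

```text
(['top'], array([0.4678, 0.0097, 0.1133]), np.float64(0.025)) (['scene'], array([0.4695, 0.0105, 0.1134]), np.float64(0.039))
```

View pics/s4c.png

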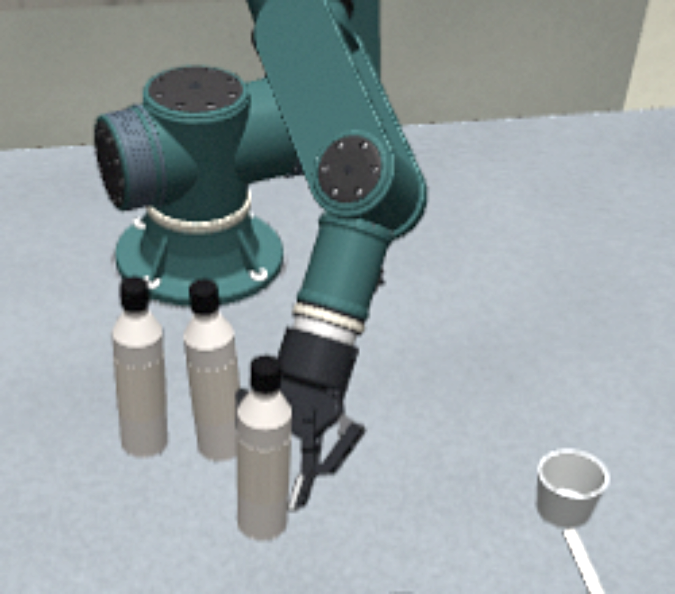

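The view shows the target upright at (0.468, 0.010), but the right-hand knuckle has leaned the middle look-alike by a few degrees. I'll back off gently so it settles, then take a path that clears it.

Call:
arm_command(
  moves=[
    [[0.0023,0.0032,-0.003],0],
    [[0.0047,0.0064,-0.006],0],
    [[0.007,0.0096,-0.009],0],
    [[0.0093,0.0128,-0.012],0],
    [[0.0117,0.016,-0.015],0],
    [[0.014,0.0192,-0.018],0],
    [[0.0163,0.0224,-0.021],0],
    [[0.0187,0.0256,-0.0244],0],
    [[0.0187,0.0256,-0.0244],0],
    [[0.0187,0.0256,-0.0244],0],
  ],
)

```text
time_s: 18.25
eef_pos: [0.4245, 0.0706, 0.0301]
orientation: [[-0.624, 0.551, 0.554], [0.415, 0.834, -0.362], [-0.662, 0.004, -0.75]]
contact_force: [0.7, -0.2, 0.2]
opening: 0.0384
grip_force: 0.0
```

Run:
```python
from h import *
b=(.468,.01);print(fit(BOT,'bottle',b,('top',),False),fit(BOT,'bottle',b,('scene',),False))
print(fit(BOT,'bottle',(.353,-.02),('top',),False),fit(BOT,'bottle',(.353,-.02),('scene',),False))
print(fit(BOT,'bottle',(.335,-.096),('scene',),False))
save('scene','s5');i=cv2.imread('pics/s5.png')[0:220,230:480];cv2.imwrite('pics/s5c.png',np.clip(cv2.resize(i,None,fx=2.7,fy=2.7)*1.8,0,255).astype(np.uint8))
s=arm.sense();print(s['eef_pos'],s['contact_force'],s['time_s'])
```

```text
(['top'], array([0.4677, 0.0096, 0.182 ]), np.float64(0.08)) (['scene'], array([0.4707, 0.0114, 0.0726]), np.float64(0.047))
([], array([ 0.353, -0.02 ,  0.1  ]), np.float64(0.0)) (['scene'], array([ 0.3501, -0.0158,  0.1416]), np.float64(0.116))
(['scene'], array([ 0.3361, -0.0944,  0.0379]), np.float64(0.023))
[0.42445332 0.07003044 0.02998866] [-0.34333706  0.58154675  0.2877979 ] 18.8
```

View pics/s5c.png

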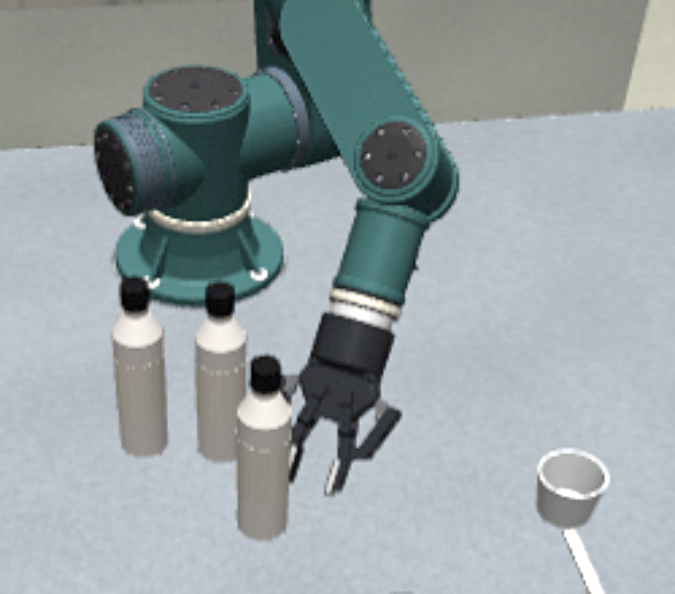

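The view shows the middle look-alike upright again at its original spot. Next I'll push the target along the lean direction with just the right fingertip's front face, which keeps the knuckles clear.

Call:
arm_command(
  moves=[
    [[-0.004,0,0.007],0],
    [[-0.009,0,0.012],0],
    [[-0.014,0,0.0165],0],
    [[-0.0195,0,0.0215],0],
    [[-0.025,0,0.0265],0],
    [[-0.0305,0,0.0312],0],
    [[-0.036,0,0.036],0],
    [[-0.042,0,0.0412],0],
    [[-0.048,0,0.0465],0],
    [[-0.054,0,0.0518],0],
    [[-0.06,0,0.057],0],
    [[-0.066,0,0.0622],0],
  ],
)

```text
time_s: 19.8
eef_pos: [0.5007, 0.0196, 0.0269]
orientation: [[-0.624, 0.552, 0.553], [0.416, 0.834, -0.363], [-0.661, 0.004, -0.75]]
contact_force: [-1.6, 1.4, -1.0]
opening: 0.0383
grip_force: 0.8
```

Run:
```python
from h import *
b=(.525,-.028);print(fit(BOT,'bottle',b,('top',),False),fit(BOT,'bottle',b,('scene',),False))
print(fit(BOT,'bottle',(.353,-.02),('scene',),False))
rel((.52,-.03,.028));s=arm.sense();print(np.round(s['orientation'],3))
```

```text
(['top'], array([ 0.5213, -0.033 ,  0.1508]), np.float64(0.016)) (['scene'], array([ 0.522 , -0.0321,  0.2231]), np.float64(0.074))
(['scene'], array([ 0.5254, -0.0318, -0.4081]), np.float64(0.063))
20.1 [ 12.   -2.3 124.1 -50.3  37.7  -9. ] shift [-0.0337 -0.0309  0.0286]
[[-0.624  0.552  0.554]
 [ 0.416  0.834 -0.363]
 [-0.662  0.004 -0.75 ]]
```

Run:
```python
from h import *
for p in((.484,.0305),(.4717,.0008),(.4887,-.0103),(.515,-.0475),(.5557,-.0963)): rel((*p,.0275))
print(fit(BAY,'empty_bay',(.646,-.108),('scene',)))
```

```text
20.1 [ 12.   -2.3 124.1 -50.3  37.7  -9. ] shift [ 0.0142 -0.0003 -0.0129]
20.1 [ 12.   -2.3 124.1 -50.3  37.7  -9. ] shift [ 0.0095 -0.0318 -0.0089]
20.1 [ 12.   -2.3 124.1 -50.3  37.7  -9. ] shift [-0.0057 -0.0317  0.0045]
20.1 [ 12.   -2.3 124.1 -50.3  37.7  -9. ] shift [-0.0376 -0.0482  0.0326]
20.1 [ 12.   -2.3 124.1 -50.3  37.7  -9. ] shift [-0.0832 -0.0665  0.0728]
(['scene'], array([ 0.6455, -0.1077,  0.1002]), np.float64(0.132))
```

Call:
arm_command(
  moves=[
    [[0.007,0,-0.0064],0],
    [[0.0142,0,-0.0129],0],
    [[0.0142,0,-0.0129],0],
    [[0.012,-0.011,-0.011],0],
    [[0.0105,-0.022,-0.01],0],
    [[0.0095,-0.0318,-0.0089],0],
    [[0.0095,-0.0318,-0.0089],0],
    [[0.0057,-0.0318,-0.0055],0],
    [[0.002,-0.0318,-0.002],0],
    [[-0.002,-0.0318,0.0012],0],
    [[-0.0057,-0.0317,0.0045],0],
    [[-0.0057,-0.0317,0.0045],0],
  ],
)

```text
time_s: 21.2
eef_pos: [0.4898, -0.0106, 0.0276]
orientation: [[-0.623, 0.552, 0.554], [0.416, 0.834, -0.363], [-0.662, 0.004, -0.75]]
contact_force: [0.8, -0.8, 0.3]
opening: 0.0383
grip_force: 0.0
```

Run:
```python
from h import *
b=(.522,-.032);print(fit(BOT,'bottle',b,('top',),False))
for p in((.515,-.0475),(.5557,-.0963)): rel((*p,.0275))
s=arm.sense();print(s['eef_pos'],s['contact_force'])
```

```text
(['top'], array([ 0.5239, -0.0344,  0.0821]), np.float64(0.046))
21.3 [  7.3  -5.1 126.7 -48.9  34.8 -13.7] shift [-0.0319 -0.0166  0.0277]
21.3 [  7.3  -5.1 126.7 -48.9  34.8 -13.7] shift [-0.0776 -0.0348  0.0679]
[ 0.48894749 -0.01037333  0.02724   ] [ 0.32392391 -0.44037705  0.05400517]
```

Call:
arm_command(
  moves=[
    [[-0.0052,-0.0023,0.0045],0],
    [[-0.0104,-0.0046,0.009],0],
    [[-0.0156,-0.007,0.0136],0],
    [[-0.0208,-0.0093,0.0181],0],
    [[-0.026,-0.0116,0.0226],0],
    [[-0.0312,-0.0139,0.0272],0],
    [[-0.0364,-0.0162,0.0317],0],
    [[-0.0416,-0.0186,0.0362],0],
    [[-0.0468,-0.0209,0.0408],0],
    [[-0.052,-0.0232,0.0453],0],
  ],
)

```text
time_s: 22.13
eef_pos: [0.5337, -0.0684, 0.0275]
orientation: [[-0.624, 0.552, 0.553], [0.416, 0.834, -0.363], [-0.661, 0.004, -0.75]]
contact_force: [-1.2, 1.2, -1.0]
opening: 0.0385
grip_force: 0.9
```

Run:
```python
from h import *
b=(.566,-.091);print(fit(BOT,'bottle',b,('top',),False),fit(BOT,'bottle',b,('scene',),False))
print([np.round(r['pixel']) for r in cams.landmark_of('bottle','scene')])
rel((.5557,-.0963,.0275))
s=arm.sense();print(s['eef_pos'],s['contact_force'])
i=cams.read_camera('scene')[:,:,::-1][30:290,210:480];cv2.imwrite('pics/s6c.png',np.clip(cv2.resize(i,None,fx=2.3,fy=2.3)*1.8,0,255).astype(np.uint8))
```

```text
(['top'], array([ 0.565 , -0.0892,  0.1405]), np.float64(0.042)) (['scene'], array([ 0.5695, -0.0902,  0.093 ]), np.float64(0.042))
[array([296., 222.]), array([280., 165.])]
22.3833 [ -2.5  -0.8 122.6 -45.1  28.6 -24.2] shift [-0.0253 -0.0115  0.0229]
[ 0.53359026 -0.06792366  0.02800168] [ 0.19886495 -0.47994359  0.51093744]
```

View pics/s6c.png

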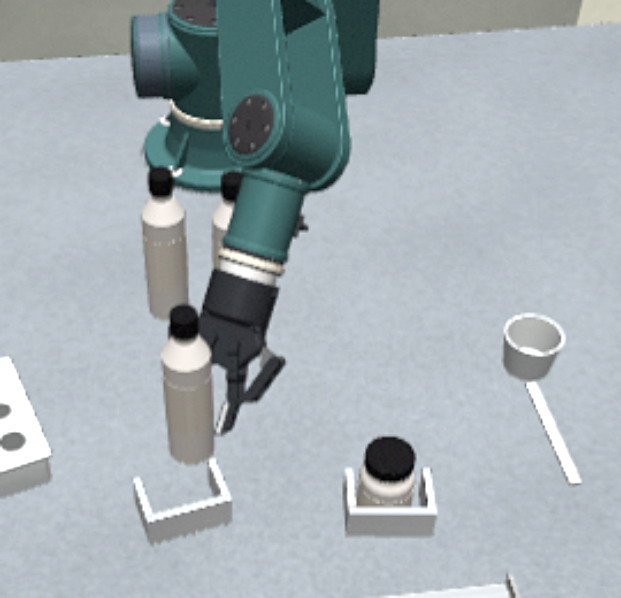

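The view shows the target upright in the finger cradle just short of the bay, at (0.567, -0.090). The neighbours, jar and cup are untouched. I'll push on to just before the mouth.

Run:
```python
from h import *
s=arm.sense();p=s['eef_pos']
rel((.5337+.0375,-.068-.0215,.0275));rel((.5337+.0375-.033,-.068-.0215+.0215,.0275))
```

```text
22.4333 [ -2.4  -0.8 122.6 -45.1  28.5 -24.2] shift [-0.0322  0.0025  0.0291]
22.4333 [ -2.4  -0.8 122.6 -45.1  28.5 -24.2] shift [-0.0027  0.0023  0.0031]
```

Call:
arm_command(
  moves=[
    [[-0.0055,0.0004,0.005],0],
    [[-0.011,0.0008,0.01],0],
    [[-0.0165,0.0012,0.015],0],
    [[-0.022,0.0016,0.02],0],
    [[-0.0272,0.002,0.0246],0],
    [[-0.0322,0.0025,0.0291],0],
    [[-0.0322,0.0025,0.0291],0],
    [[-0.027,0.0025,0.0245],0],
    [[-0.018,0.0025,0.0165],0],
    [[-0.009,0.0025,0.0085],0],
    [[-0.0027,0.0023,0.0031],0],
    [[-0.0027,0.0023,0.0031],0],
  ],
)

```text
time_s: 23.43
eef_pos: [0.5356, -0.0667, 0.0262]
orientation: [[-0.626, 0.55, 0.553], [0.415, 0.835, -0.362], [-0.66, 0.003, -0.751]]
contact_force: [0.0, 0.1, -0.4]
opening: 0.0385
grip_force: 0.0
```

```bash
cat >> h.py <<'E'
def inbay(b,bay=(.646,-.108),yaw=10):
    d=np.array(b)[:2]-bay;c,s=np.cos(np.radians(yaw)),np.sin(np.radians(yaw));return np.round([d[0]*c+d[1]*s,-d[0]*s+d[1]*c],4)
E
python3 - <<'E'
from h import *
b=(.605,-.111)
for c in('top','scene'):
    r=fit(BOT,'bottle',b,(c,),False);print(r,inbay(r[1]))
s=arm.sense();print(s['eef_pos'],s['contact_force'],s['time_s'],s['qpos'])
E
```

```text
(['top'], array([ 0.6047, -0.1111,  0.1433]), np.float64(0.006)) [-0.0412  0.0041]
(['scene'], array([ 0.6063, -0.1101,  0.1168]), np.float64(0.041)) [-0.0395  0.0048]
[ 0.53831482 -0.06783825  0.02761018] [ 0.9287722   0.15847491 -0.53780791] 23.6333 [ -2.4454542   -0.168036   122.03102049 -45.21192165  28.46350642
 -24.08083875]
```

Call:
arm_command(
  moves=[
    [[-0.01,0,-0.0113],0],
    [[-0.01,0,-0.0113],-0.1],
    [[-0.01,0,-0.0113],-0.7],
    [[-0.01,0,-0.0113],-0.7],
    [[-0.01,0,-0.0113],-0.7],
    [[-0.01,0,-0.0113],-0.7],
    [[-0.01,0,-0.0113],-0.7],
    [[-0.01,0,-0.0113],-0.7],
    [[-0.01,0,-0.0113],-0.7],
  ],
  hand=0.86,
)

```text
time_s: 24.38
eef_pos: [0.5383, -0.0683, 0.0424]
orientation: [[-0.832, 0.023, 0.554], [-0.216, 0.906, -0.363], [-0.51, -0.422, -0.75]]
contact_force: [0.4, -0.3, 0.5]
opening: 0.0121
grip_force: 0.0
```

Run:
```python
from h import *
s=arm.sense();R=np.array(s['orientation']);t=np.array(s['eef_pos']);print(R.round(3),t,s['opening'],s['contact_force'])
h=s['opening']*500
P=np.array([[x,y,24.5] for x in(-11,11) for y in(-h-14.5,-h,h,h+14.5)])/1e3@R.T
a=np.radians(6);f=np.array([np.cos(a),np.sin(a)]);l=np.array([-f[1],f[0]])
print(np.c_[P[:,:2]@f,P[:,:2]@l,P[:,2]].round(4))
```

```text
[[-0.832  0.023  0.554]
 [-0.216  0.906 -0.363]
 [-0.51  -0.422 -0.75 ]] [ 0.53832808 -0.06828519  0.04238902] 0.012108476179013268 [ 0.37815669 -0.29489147  0.54011492]
[[ 0.0195 -0.0273 -0.0041]
 [ 0.0212 -0.0143 -0.0102]
 [ 0.0226 -0.0034 -0.0153]
 [ 0.0243  0.0096 -0.0214]
 [ 0.0008 -0.0301 -0.0153]
 [ 0.0025 -0.0171 -0.0214]
 [ 0.0039 -0.0062 -0.0265]
 [ 0.0056  0.0068 -0.0326]]
```

Run:
```python
from h import *
for p in((.554,-.085),(.554,-.103),(.565,-.1033)): rel((*p,.0345))
```

```text
24.3833 [ -2.5  -1.9 121.5 -42.3  30.1 -67.3] shift [-0.0054 -0.0115  0.0207]
24.3833 [ -2.5  -1.9 121.5 -42.3  30.1 -67.3] shift [-0.0015 -0.0278  0.0272]
24.3833 [ -2.5  -1.9 121.5 -42.3  30.1 -67.3] shift [-0.0106 -0.0278  0.0334]
```

Call:
arm_command(
  moves=[
    [[-0.0027,-0.006,0.0104],0],
    [[-0.0054,-0.0115,0.0207],0],
    [[-0.0054,-0.0115,0.0207],0],
    [[-0.004,-0.017,0.023],0],
    [[-0.0028,-0.0225,0.025],0],
    [[-0.0015,-0.0278,0.0272],0],
    [[-0.0015,-0.0278,0.0272],0],
    [[-0.0015,-0.0278,0.0272],0],
  ],
)

```text
time_s: 25.05
eef_pos: [0.5535, -0.1034, 0.0344]
orientation: [[-0.833, 0.021, 0.553], [-0.218, 0.906, -0.363], [-0.509, -0.423, -0.75]]
contact_force: [0.8, -0.7, 0.4]
opening: 0.0119
grip_force: 0.0
```

Run:
```python
from h import *
for c in('top','scene'):
    r=fit(BOT,'bottle',(.605,-.11),(c,),False);print(r,inbay(r[1]))
for p in((.58,-.102),(.603,-.100)): rel((*p,.0345))
s=arm.sense();print(s['eef_pos'],s['contact_force'])
i=cams.read_camera('scene')[:,:,::-1][50:290,210:450];cv2.imwrite('pics/s7c.png',np.clip(cv2.resize(i,None,fx=2.5,fy=2.5)*1.8,0,255).astype(np.uint8))
```

```text
(['top'], array([ 0.6036, -0.1101,  0.1574]), np.float64(0.031)) [-0.0421  0.0053]
(['scene'], array([ 0.6056, -0.1098,  0.0926]), np.float64(0.03)) [-0.0401  0.0052]
25.25 [ -7.5   0.7 120.1 -40.3  26.4 -72.7] shift [-0.0221  0.001   0.0143]
25.25 [ -7.5   0.7 120.1 -40.3  26.4 -72.7] shift [-0.0416  0.0033  0.0263]
[ 0.5537049  -0.10261005  0.03442511] [-0.37259286  0.19053046 -0.51018099]
```

View pics/s7c.png

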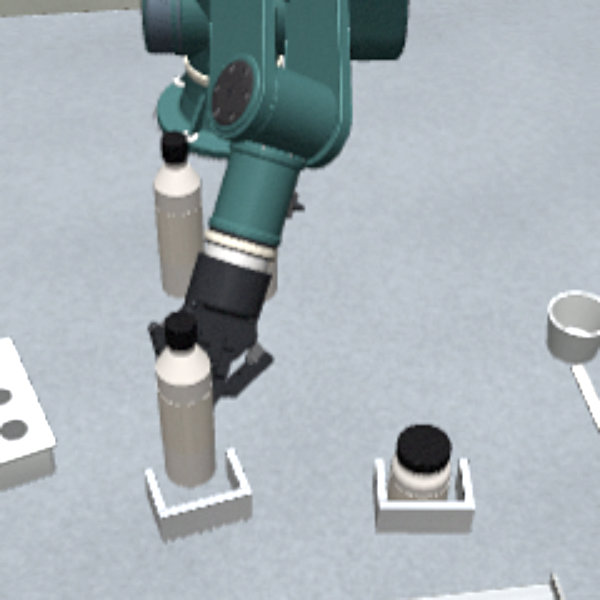

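The view shows the target upright at the bay mouth, at about (-41, +5) mm in the bay frame, with the fingertips behind its foot. No contact force is showing, so I'll push it in.

Call:
arm_command(
  moves=[
    [[-0.0037,0,0.0024],0],
    [[-0.0074,0.0003,0.0048],0],
    [[-0.011,0.0005,0.0072],0],
    [[-0.0147,0.0007,0.0096],0],
    [[-0.0184,0.001,0.012],0],
    [[-0.0221,0.0012,0.0143],0],
    [[-0.0254,0.0015,0.0163],0],
    [[-0.0287,0.0018,0.0183],0],
    [[-0.032,0.0022,0.0203],0],
    [[-0.0352,0.0026,0.0223],0],
    [[-0.0384,0.003,0.0243],0],
    [[-0.0384,0.003,0.0243],0],
  ],
)

```text
time_s: 26.3
eef_pos: [0.6003, -0.1003, 0.0348]
orientation: [[-0.832, 0.02, 0.555], [-0.22, 0.906, -0.362], [-0.51, -0.423, -0.749]]
contact_force: [-0.7, 0.2, 0.4]
opening: 0.012
grip_force: 0.4
```

Run:
```python
from h import *
for c in('top','scene'):
    r=fit(BOT,'bottle',(.646,-.108),(c,),False);print(r,inbay(r[1]))
for p in((.605,-.0995),(.61,-.099)): rel((*p,.0345))
s=arm.sense();print(s['eef_pos'],s['contact_force'])
```

```text
(['top'], array([ 0.6483, -0.1073,  0.1072]), np.float64(0.039)) [0.0024 0.0003]
(['scene'], array([ 0.6353, -0.1054,  0.1507]), np.float64(0.189)) [-0.0101  0.0044]
26.5 [ -6.4   6.3 114.  -40.6  27.2 -71.7] shift [-0.0044  0.001   0.0029]
26.5 [ -6.4   6.3 114.  -40.6  27.2 -71.7] shift [-0.0087  0.0016  0.0055]
[ 0.59970235 -0.10035673  0.03487773] [ 0.56431081 -1.14873667 -0.12270323]
```

Call:
arm_command(
  moves=[
    [[-0.0009,0.0002,0.0006],0],
    [[-0.0018,0.0004,0.0012],0],
    [[-0.0026,0.0006,0.0018],0],
  ],
)

```text
time_s: 26.75
eef_pos: [0.6022, -0.1003, 0.0345]
orientation: [[-0.833, 0.021, 0.553], [-0.219, 0.906, -0.363], [-0.508, -0.424, -0.75]]
contact_force: [-5.0, -1.2, 4.3]
opening: 0.0122
grip_force: 2.4
```

Call:
arm_command(
  moves=[
    [[-0.0009,0.0002,0.0006],0],
    [[-0.0018,0.0004,0.0012],0],
    [[-0.0018,0.0004,0.0012],0],
  ],
)

```text
time_s: 27.0
eef_pos: [0.6035, -0.1003, 0.0342]
orientation: [[-0.834, 0.021, 0.551], [-0.218, 0.905, -0.365], [-0.507, -0.424, -0.75]]
contact_force: [-12.9, 1.7, 11.0]
opening: 0.012
grip_force: 6.7
```

Call:
arm_command(
  moves=[
    [[0.004,0,-0.0026],0],
    [[0.009,-0.0005,-0.006],0],
    [[0.016,-0.001,-0.0105],0],
    [[0.022,-0.001,-0.0143],0],
    [[0.022,-0.001,-0.0143],0],
    [[0.01,-0.011,-0.032],0],
    [[-0.005,-0.025,-0.056],0],
    [[-0.02,-0.039,-0.08],0],
    [[-0.039,-0.052,-0.104],0],
    [[-0.039,-0.052,-0.104],0],
    [[-0.039,-0.052,-0.104],0],
  ],
)

```text
time_s: 27.92
eef_pos: [0.5802, -0.1007, 0.158]
orientation: [[-0.829, 0.023, 0.559], [-0.22, 0.906, -0.363], [-0.515, -0.424, -0.745]]
contact_force: [-0.8, 0.3, -1.2]
opening: 0.0119
grip_force: 0.0
```

Run:
```python
from h import *
for c in('top','scene'):
    r=fit(BOT,'bottle',(.649,-.107),(c,),False);print(r,inbay(r[1]))
print(fit(BAY,'empty_bay',(.646,-.108),('scene',)))
for n in('bottle','jar','cup','mould','stick'):
    for c in('top','scene'):
        print(n,c,[(at(c,r['pixel'])[:2],round(r['confidence'],2)) for r in cams.landmark_of(n,c)])
s=arm.sense();print(s['eef_pos'],s['contact_force'],s['time_s'])
i=np.hstack([cams.read_camera('scene')[60:290,180:470],cams.read_camera('top')[100:330,160:450]])[:,:,::-1]
cv2.imwrite('pics/s8c.png',np.clip(cv2.resize(i,(800,317))*1.6,0,255).astype(np.uint8))
```

```text
(['top'], array([ 0.6483, -0.1069,  0.1493]), np.float64(0.047)) [0.0025 0.0007]
(['scene'], array([ 0.6386, -0.1056,  0.1542]), np.float64(0.143)) [-0.0069  0.0036]
(['scene'], array([ 0.6467, -0.1075,  0.1002]), np.float64(0.018))
bottle top [(array([ 0.6497, -0.1082]), 0.96), (array([ 0.3284, -0.097 ]), 0.89), (array([ 0.3515, -0.0174]), 0.56)]
bottle scene [(array([ 0.3339, -0.1012]), 0.98), (array([ 0.6507, -0.1028]), 0.85), (array([ 0.3531, -0.0162]), 0.48)]
jar top [(array([0.6725, 0.1009]), 0.8)]
jar scene [(array([0.6775, 0.1123]), 0.68)]
cup top [(array([0.4896, 0.3126]), 0.96)]
cup scene [(array([0.488 , 0.3137]), 0.6)]
mould top [(array([ 0.5381, -0.3121]), 0.61)]
mould scene [(array([ 0.5441, -0.3044]), 0.65)]
stick top [(array([0.6014, 0.3103]), 0.81)]
stick scene [(array([0.6038, 0.3069]), 0.81)]
[ 0.57846485 -0.10056506  0.15380653] [-0.18619236 -0.27582217 -0.04108166] 28.7167
```

View pics/s8c.png

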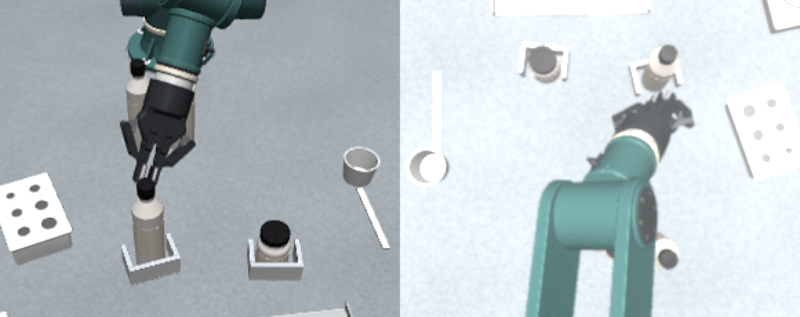

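The last view shows the bottle upright in the bay against its back wall, with the tool clear and everything else in place. I'm handing it in.

```bash
python3 -c "
from rig import arm
print(arm.job_done())"
```

```text
the job is handed in; nothing more can be done
None
```

The bottle is upright in the empty bay against its back wall and the job was handed in at about 29 s; on the way the gripper briefly leaned a look-alike bottle a few degrees, but it settled upright in place, and the jar, mould, cup and stick show no movement beyond measurement scatter.

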